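# Check a drill guide with the gauge rod

### The job

Free the gauge rod on its rack by giving the catch knob its full quarter turn anticlockwise, then take the rod by its handle and push it down the inclined guide tube until its collar stops on the tube's mouth. Draw it right out again and finish holding it level in the air, about 20 cm above the bench and clear of everything, so that the grooves near its tip can be read; do not let go of it, and leave the other things on the bench where they are.

Things in the scene. Friction and masses are not known exactly. Their poses are not given: they have to be found in the camera images.
- rod: gauge rod, 120 g, 223 mm long, lying level in its rack at first. Origin: on its axis at the middle of the dark wooden handle, where to grip; x points to the tip, z up in the rack. Handle: bar 18 mm wide, 18 mm high, x from -60 to 60 mm. Then a round steel collar, 40 mm across, x from 60 to 68 mm, then a round steel shaft, 12 mm across, to its round tip at x = 163 mm
- collar_face (a point): centre of the front face of the rod's collar, on the rod's axis, 68 mm ahead of the handle's middle; 95 mm of shaft stand ahead of it, the last 50 mm with dark ring grooves; same axes as the rod
- rack: fixed wooden rack of the rod, base 220 x 80 x 14 mm. Origin: under its centre, on the bench; x runs along the rod to its tip, z up. Two slotted rests, open at the top (66 mm high), hold the rod's axis 55 mm above the bench, the handle's middle at x = -50 mm (within 6 mm). Between the rest under the handle's rear end and the collar 100 mm of handle are free at both sides, 30 mm beneath
- catch (a joint): angle of the turn-catch, rad: 0 to 0.2 at the start, its steel arm across the top of the shaft, holding the rod down; it turns anticlockwise seen from above to its stop at 1.6, where the arm lies beside the shaft and the rod can be lifted. Takes about 0.04 N m and stays where it is left
- catch_grip (a point): middle of the catch's black bar-shaped knob, where to grip, on its upright turning axis, 105 mm above the bench (x = 55, y = 34 mm in the rack). The bar is 12 mm wide along this point's x, 44 mm long along its y, 27 mm high, and turns with the catch; at joint value 0 its axes are parallel to the rack's. Near it, all below the knob is lower than 76 mm
- tube: fixed steel guide tube of the drilling jig. Origin: centre of its mouth, 105 mm above the bench; x points along the bore inward, 30 degrees (0.524 rad) down from level; z square to it, upward. Flared mouth: rim 38 mm outside, 32 mm inside, narrowing in 15 mm to a 17 mm bore deeper than the shaft, so the collar stops flat on the rim. Before the mouth there is only the 14 mm high base
- jig: fixed drilling jig that carries the tube: wooden base 180 x 80 x 14 mm with blocks up to 88 mm high, tube mouth at 105 mm. Origin: under the base's centre, on the bench; x is the level direction in which the tube leads, z up; the mouth lies at x = -75 mm, y = 0
- glue_bottle: bystander: white glue bottle with a red nozzle, the nearer of two, straight ahead behind the board stacks, 49 mm in diameter, 138 mm tall, origin under its centre
- block_plane: bystander: black block plane, 47 x 167 x 52 mm, origin under its centre
- oil_bottle: bystander: small amber bottle with a black cap, 36 mm in diameter, 54 mm tall, origin under its centre

How it is judged:
By the outcome, as a careful person would: the job done as asked, in the order asked, and still so for the second after the job is handed in, while the arm keeps its last pose, push and grip.
It also fails if it takes over 58 s, if anything falls off the work surface, if the arm or the gripper's body presses on something with over 40 N, if the wrist force passes 120 N, or if a joint passes its speed limit or range.

### The arm

A 6-joint arm with a two-finger parallel gripper is mounted at the origin on a cart in front of the work surface, level with it; the furniture and walls round the work are solid. World frame = base frame: x ahead of the robot, y to its left, z up, the work surface at z = 0. Lengths are in m, angles in rad, forces in N, time in s.
With the tool pointing down it reaches from about 0.325 to 0.775 m from the base axis. Payload 5.5 kg.
Tool frame: the origin (TCP) lies midway between the tips of the shut fingers; the grasp point (between the pads) lies 19 mm behind it (grasp_offset is the distance from the TCP to the grasp point, in m); z points along the fingers, y is the line along which they close (so a half turn about z gives the same grasp; the last joint's range is limited). The gripper opens to 88 mm and grips with 3 to 60 N. Pads are 20 mm wide; open, the fingers measure 115 mm over their backs; the gripper's body (75 mm by 178 mm) begins 61 mm behind the grasp point.
Start: joints at [-1.367, 0.091, 1.231, -0, 1.82, -0.057], TCP at [0.155, -0.58, 0.223] pointing down, gripper open.
Joint ranges: [-2.87, 2.87], [-0.86, 2.18], [0.17, 2.46], [-1.51, 4.65], [0.06, 2.69], [-2.65, 2.65]. Speed limits (rad/s): [2.57, 2.57, 3.01, 3.14, 3.14, 3.14].

### API

Orientations are given as a unit quaternion [w, x, y, z].
In Python, from cell import * gives the robot as it stands.
- The arm moves only by the tool step_arm, never from a script. Its arguments are lists of equal length, an entry for each row: "dr": the turn, a rotation vector about the tool's x, y, z in rad, a list of three; "travel": the shift along the tool's x, y, z in mm, a list of three; "gripper": the closure, from 0 (fully open) to 1 (shut). In form: {"dr": [[wx, wy, wz], ...], "travel": [[dx, dy, dz], ...], "gripper": [gripper, ...]}. A call has exactly 8 rows; each row shifts and turns the commanded pose from where the row before left it, along the tool's axes as they then stand; what a row does not reach is not made up. A row lasts 1/12 s, in which the tool goes at most 41.7 mm and 7.16 degrees, less where a joint would pass 70% of its speed; a pose out of reach is approached as far as the arm can. A call is refused whole if a number of a shift passes 41.7 or a number of a turn 0.125, either way. A call with a gripper value outside its range is refused whole. The fingers move at their own pace and stop on an object; "newtons" is the grip in N (left out, the last holds). Time passes only in rows, so rows that do not move let the fingers close, or fill a call up. It gives the time, the measured TCP pose, the force, the opening and the grip force at its end, in the units of the state.
- get_obs(): the state, without advancing time (a new reading comes with each control period).
- camera(name): name is "scene" or "top" or "wrist"; returns the picture (420x560x3 uint8, red, green, blue); there is no depth.
- camera_params(name): a dict with "fx", "fy", "cx", "cy" (pixels), "D" ([k1, k2, p1, p2, k3] as OpenCV has them; the pictures are not rectified), "extrinsics" (4x4, takes a point from world to camera coordinates). Camera axes: x right, y up, looking along -z (the intrinsics and any distortion apply to the point x, -y, -z); pixel columns grow to the right and rows downward; lengths in m; the calibration is good to about 2 mm. A picture is of the moment at which its call begins: read the wrist's pose just before it. camera_params takes no time and is no camera call; for the wrist camera it gives the pose at the moment of the call.
- sign_off(): hands the job in; it is judged then, once.
The state is a dict: "time_s": time; "joint_pos": joint angles; "qvel": joint speeds; "tau": joint torques, N m; "tcp_pos": TCP position; "orientation": TCP orientation; "ft_force": force on the tool from outside, world axes, zero at the start; "torque": the same for the moment, N m; "grip_width": finger opening in m; "grip_force": force on a finger pad.
Only numpy, scipy, OpenCV 4.12 (cv2) and the standard library are available. Lean on these libraries where they do the work, as an engineer would, in place of code of your own. Each camera call takes 0.05 s, during which the arm holds its last target. There are 200 camera calls.

## Working session

There is one attempt and no reset: what is moved stays moved. The work goes in short steps, Python scripts to look and compute and a tool call to move; the robot and the scene stay as the last step left them, time stands still between calls to the robot, and variables do not carry over. Pictures are saved under pics/ and viewed, at most 12 in all, crops included, and the job is handed in when it is done.

Besides the shell and the picture viewer there is one more tool, called after "Emit:" as name(argument=value, ...), one argument or row to a line, values as JSON. step_arm: Moves the arm, as the interface text tells. Its arguments: {"type":"object","properties":{"dr":{"type":"array","items":{"type":"array","items":{"type":"number"}}},"travel":{"type":"array","items":{"type":"array","items":{"type":"number"}}},"gripper":{"type":"array","items":{"type":"number"}},"newtons":{"type":"number"}},"required":["dr","travel","gripper"]}

```bash
ls; mkdir -p pics; python3 - <<'E'
from cell import *
import cv2
o=get_obs();print(o)
for n in("scene","top"):
    p=camera_params(n);print(n,p)
    cv2.imwrite(f"pics/{n}0.png",cv2.resize(camera(n)[:,:,::-1],(800,600),interpolation=cv2.INTER_CUBIC))
E
```

```text
pics
{'time_s': 0.0, 'joint_pos': array([-1.36670006e+00,  9.18277833e-02,  1.23184846e+00,  3.67133230e-06,
        1.81980315e+00, -5.66887514e-02]), 'qvel': array([ 1.20982654e-03, -2.58772726e-04,  6.57568333e-05, -7.91568988e-04,
       -2.48230280e-03, -8.60405380e-04]), 'tau': array([ 1.79990020e-03, -4.46456409e+01, -4.06443608e+01,  7.00232433e-02,
        2.93184235e-02, -1.60079917e-04]), 'tcp_pos': array([ 0.15465034, -0.57942543,  0.22154662]), 'orientation': array([-9.40938146e-04,  9.91510435e-01,  1.30023717e-01, -6.76922056e-05]), 'ft_force': array([-0.59806002,  0.81195581, -0.26222258]), 'torque': array([ 2.24102212e-02, -2.12593988e-02, -5.99857036e-05]), 'grip_force': 0.0, 'grip_width': 0.08774700786515954}
scene {'fx': 459.428857248517, 'fy': 459.428857248517, 'cx': 276.31835268462, 'cy': 210.96599390117785, 'D': array([-0.06070581,  0.        ,  0.        ,  0.        ,  0.        ]), 'extrinsics': array([[ 0.03319829, -0.99939242, -0.0106146 , -0.24280669],
       [ 0.89582536,  0.02504539,  0.44369996, -0.53380452],
       [-0.44316453, -0.0242389 ,  0.89611254, -0.86095657],
       [ 0.        ,  0.        ,  0.        ,  1.        ]])}
top {'fx': 462.82624385036144, 'fy': 462.82624385036144, 'cx': 274.05721474360735, 'cy': 209.49125645594413, 'D': array([-0.11194021,  0.        ,  0.        ,  0.        ,  0.        ]), 'extrinsics': array([[ 0.00330263, -0.9999648 ,  0.00771338, -0.25013411],
       [ 0.99912087,  0.00362201,  0.04176568, -0.57268984],
       [-0.04179215,  0.00756867,  0.99909766, -1.27181762],
       [ 0.        ,  0.        ,  0.        ,  1.        ]])}
```

View pics/scene0.png

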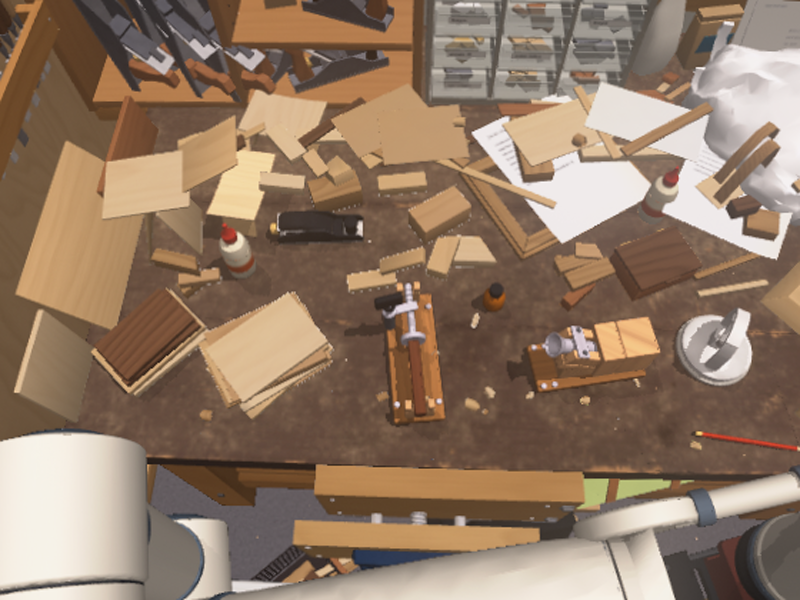

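View pics/top0.png

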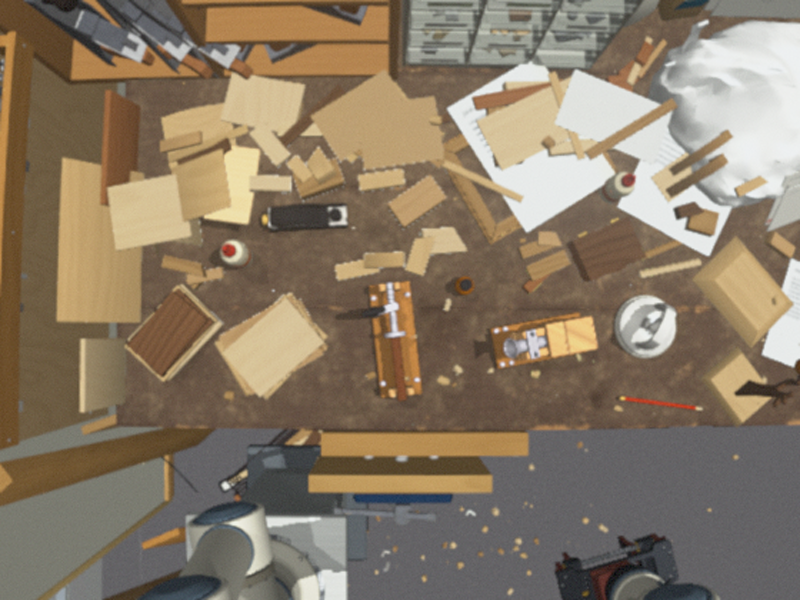

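The scene view shows the rack at about (412,350) and the jig at about (590,355). In the top view they are at (395,340) and (543,340), with the tube leading right. I'll enlarge both.

```bash
python3 - <<'E'
from cell import *
import cv2
a=camera("top")[190:285,240:430,::-1];cv2.imwrite("pics/t1.png",cv2.resize(a,None,fx=4,fy=4,interpolation=cv2.INTER_CUBIC))
a=camera("scene")[190:300,255:470,::-1];cv2.imwrite("pics/s1.png",cv2.resize(a,None,fx=3.7,fy=3.7,interpolation=cv2.INTER_CUBIC))
E
```

```text
(no output)
```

View pics/t1.png

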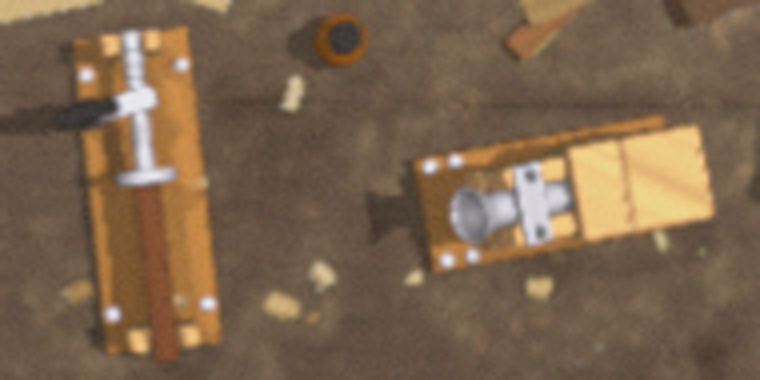

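View pics/s1.png

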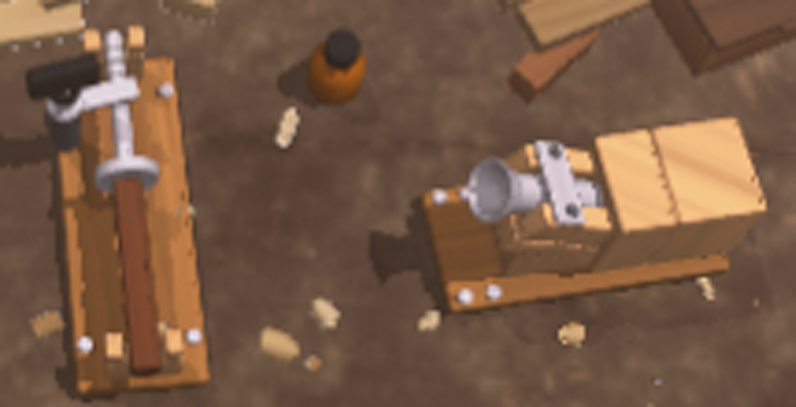

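The crops show the rack with its rod tip away from the robot, the knob at top-crop (88,112) and scene-crop (63,76), and the tube mouth at (473,213) and (492,188). I'll fit the rack and jig poses from both views.

```bash
cat > h.py <<'E'
from cell import *
import numpy as np, cv2
from scipy.optimize import least_squares
from scipy.spatial.transform import Rotation as R
def proj(n,P,p=None):
    p=p or camera_params(n);E=np.array(p["extrinsics"])
    c=(np.atleast_2d(P)@E[:3,:3].T+E[:3,3])*[1,-1,-1]
    K=np.array([[p["fx"],0,p["cx"]],[0,p["fy"],p["cy"]],[0,0,1]])
    return cv2.projectPoints(c,np.zeros(3),np.zeros(3),K,np.array(p["D"]))[0][:,0]
def place(q,L):
    c,s=np.cos(q[2]),np.sin(q[2]);L=np.atleast_2d(L)
    return np.c_[q[0]+c*L[:,0]-s*L[:,1],q[1]+s*L[:,0]+c*L[:,1],L[:,2]]
def tool():
    o=get_obs();q=o["orientation"];return o,R.from_quat([q[1],q[2],q[3],q[0]])
E
python3 - <<'E'
from h import *
T=lambda u,v:(240+(u+.5)/4-.5,190+(v+.5)/4-.5)
S=lambda u,v:(255+(u+.5)/3.7-.5,190+(v+.5)/3.7-.5)
rt=[((110,40,14),T(75,40)),((110,-40,14),T(187,28)),((-110,40,14),T(108,354)),((-110,-40,14),T(220,344)),((55,34,118),T(88,111))]
rs=[((110,-40,14),S(173,58)),((-110,40,14),S(77,388)),((-110,-40,14),S(208,380)),((55,34,105),S(63,77))]
jt=[((-90,40,14),T(415,160)),((-90,-40,14),T(435,270)),((90,40,14),T(665,118)),((-75,0,105),T(473,213))]
js=[((-90,40,14),S(425,195)),((-90,-40,14),S(447,310)),((90,-40,14),S(727,264)),((-75,0,105),S(492,188))]
def fit(a,b,q0):
    A=np.array([x[0] for x in a])/1e3;B=np.array([x[0] for x in b])/1e3
    f=lambda q:np.r_[(proj("top",place(q,A))-[x[1] for x in a]).ravel(),(proj("scene",place(q,B))-[x[1] for x in b]).ravel()]
    r=least_squares(f,q0,loss='soft_l1');print(r.x,f(r.x).round(1).reshape(-1,2).tolist());return r.x
qr=fit(rt,rs,[.5,-.25,0]);qj=fit(jt,js,[.5,-.6,-1.4])
print("knob",place(qr,[.055,.034,.105]),"handle",place(qr,[-.05,0,.055]),"collar",place(qr,[.018,0,.055]),"mouth",place(qj,[-.075,0,.105]))
k=lambda x:np.array([place(qr,[.055,.034,.1185])[0]+s*.022*np.array([-np.sin(x),np.cos(x),0]) for s in(1,-1)])
print("knob ends meas top",T(57,120),T(118,103))
for d in(0,.1,.2):print(d,proj("top",k(qr[2]+d)).round(1).tolist())
E
```

```text
[ 0.49843873 -0.25539312  0.10789271] [[-0.3, -1.0], [0.4, -1.0], [-0.3, -0.4], [0.5, -1.0], [-0.0, -0.2], [-0.1, 0.0], [-0.4, 1.8], [0.2, 1.2], [0.0, 0.7]]
[ 0.49780595 -0.53655945 -1.39309704] [[-0.0, -1.1], [0.0, -0.2], [0.1, -1.9], [-0.6, -0.2], [-1.0, -0.6], [1.2, 0.7], [1.6, 1.6], [-0.6, 1.1]]
knob [[ 0.54945768 -0.21566823  0.105     ]] handle [[ 0.44872947 -0.26077729  0.055     ]] collar [[ 0.51633406 -0.25345481  0.055     ]] mouth [[ 0.48454854 -0.46274048  0.105     ]]
knob ends meas top (253.875, 219.625) (269.125, 215.375)
0 [[253.0, 218.1], [270.2, 216.3]]
0.1 [[253.1, 218.9], [270.0, 215.4]]
0.2 [[253.3, 219.8], [269.8, 214.6]]
```

Emit:
step_arm(
  dr=[
    [0, 0, 0],
    [0, 0, 0],
    [0, 0, 0],
    [0, 0, 0],
    [0, 0, 0],
    [0, 0, 0],
    [0, 0, 0],
    [0, 0, 0],
  ],
  travel=[
    [36.5, -19, 0],
    [36.5, -19, 0],
    [36.5, -19, 0],
    [36.5, -19, 0],
    [36.5, -19, 0],
    [36.5, -19, 0],
    [36.5, -19, 0],
    [36.5, -19, 0],
  ],
  gripper=[0, 0, 0, 0, 0, 0, 0, 0],
)

```text
time_s: 0.87
tcp_pos: [0.3987, -0.3559, 0.2226]
orientation: [0.0, 0.992, 0.13, 0.0]
ft_force: [0.9, -0.7, 0.4]
grip_width: 0.0875
grip_force: 0.0
```

Emit:
step_arm(
  dr=[
    [0, 0, 0],
    [0, 0, 0],
    [0, 0, 0],
    [0, 0, 0],
    [0, 0, 0],
    [0, 0, -0.12],
    [0, 0, -0.12],
    [0, 0, -0.12],
  ],
  travel=[
    [36.5, -19, 0],
    [36.5, -19, 0],
    [36.5, -19, 0],
    [36.5, -19, 0],
    [36.5, -19, 0],
    [0, 0, 0],
    [0, 0, 0],
    [0, 0, 0],
  ],
  gripper=[0, 0, 0, 0, 0, 0, 0, 0],
)

```text
time_s: 1.53
tcp_pos: [0.55, -0.2177, 0.222]
orientation: [-0.0, 0.951, 0.309, -0.0]
ft_force: [0.6, 0.0, 0.6]
grip_width: 0.0879
grip_force: 0.0
```

Emit:
step_arm(
  dr=[
    [0, 0, -0.12],
    [0, 0, -0.12],
    [0, 0, -0.12],
    [0, 0, -0.12],
    [0, 0, -0.12],
    [0, 0, -0.12],
    [0, 0, -0.12],
    [0, 0, -0.12],
  ],
  travel=[
    [0, 0, 0],
    [0, 0, 0],
    [0, 0, 0],
    [0, 0, 0],
    [0, 0, 0],
    [0, 0, 0],
    [0, 0, 0],
    [0, 0, 0],
  ],
  gripper=[0, 0, 0, 0, 0, 0, 0, 0],
)

```text
time_s: 2.2
tcp_pos: [0.5494, -0.2187, 0.2224]
orientation: [-0.0, 0.701, 0.713, -0.0]
ft_force: [-0.6, -0.1, 0.2]
grip_width: 0.0879
grip_force: 0.0
```

Emit:
step_arm(
  dr=[
    [0, 0, -0.12],
    [0, 0, -0.12],
    [0, 0, 0],
    [0, 0, 0],
    [0, 0, 0],
    [0, 0, 0],
    [0, 0, 0],
    [0, 0, 0],
  ],
  travel=[
    [0, 0, 0],
    [0, 0, 0],
    [0, 0, 0],
    [0, 0, 0],
    [0, 0, 0],
    [0, 0, 0],
    [0, 0, 0],
    [0, 0, 0],
  ],
  gripper=[0, 0, 0, 0, 0, 0, 0, 0],
)

```text
time_s: 2.87
tcp_pos: [0.5495, -0.2187, 0.2226]
orientation: [0.0, 0.614, 0.789, 0.0]
ft_force: [-0.4, -0.8, 0.1]
grip_width: 0.0879
grip_force: 0.0
```

```bash
python3 - <<'E'
from h import *
o,r=tool();print(o["time_s"],o["tcp_pos"],r.as_matrix().round(3).tolist(),o["joint_pos"].round(2))
cv2.imwrite("pics/w1.png",cv2.resize(camera("wrist")[:,:,::-1],(800,600),interpolation=cv2.INTER_CUBIC))
np.save("w1.npy",camera_params("wrist")["extrinsics"])
P=[[.54946,-.21567,.1185],[.51633,-.25345,.055]]
print(proj("wrist",np.array(P))/.7)
E
```

```text
2.8667 [ 0.54947387 -0.21873581  0.22263615] [[-0.246, 0.969, 0.0], [0.969, 0.246, -0.0], [-0.0, 0.0, -1.0]] [-0.44  0.07  1.26  0.    1.82 -0.69]
[[406.08074035 293.34924035]
 [350.27217595 309.5805717 ]]
```

View pics/w1.png

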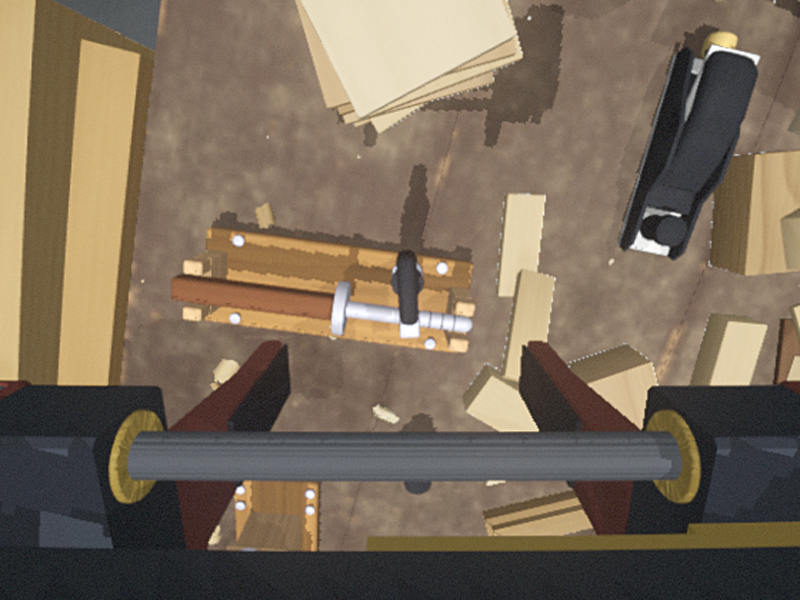

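The knob spans (405,255) to (409,322), about 3 mm further along tool x than predicted, with a joint angle of about 0.2. I'll align, descend and grip.

Emit:
step_arm(
  dr=[
    [0, 0, -0.06],
    [0, 0, 0],
    [0, 0, 0],
    [0, 0, 0],
    [0, 0, 0],
    [0, 0, 0],
    [0, 0, 0],
    [0, 0, 0],
  ],
  travel=[
    [5, 1, 0],
    [0, 0, 35],
    [0, 0, 35],
    [0, 0, 35],
    [0, 0, 20],
    [0, 0, 9],
    [0, 0, 0],
    [0, 0, 0],
  ],
  gripper=[0, 0, 0, 0, 0, 0, 0.5, 1],
  newtons=20,
)

```text
time_s: 3.58
tcp_pos: [0.5495, -0.2138, 0.0896]
orientation: [0.0, 0.59, 0.808, 0.0]
ft_force: [-0.1, 0.2, 0.9]
grip_width: 0.0779
grip_force: 0.0
```

Emit:
step_arm(
  dr=[
    [0, 0, 0],
    [0, 0, 0],
    [0, 0, 0],
    [0, 0, 0],
    [0, 0, 0],
    [0, 0, 0],
    [0, 0, 0],
    [0, 0, 0],
  ],
  travel=[
    [0, 0, 0],
    [0, 0, 0],
    [0, 0, 0],
    [0, 0, 0],
    [0, 0, 0],
    [0, 0, 0],
    [0, 0, 0],
    [0, 0, 0],
  ],
  gripper=[1, 1, 1, 1, 1, 1, 1, 1],
)

```text
time_s: 4.25
tcp_pos: [0.5492, -0.2136, 0.0886]
orientation: [-0.0, 0.589, 0.808, -0.0]
ft_force: [-0.2, 1.1, -0.2]
grip_width: 0.0247
grip_force: 0.0
```

Still closing; a further wait, then the turn.

Emit:
step_arm(
  dr=[
    [0, 0, 0],
    [0, 0, 0],
    [0, 0, 0],
    [0, 0, 0],
    [0, 0, 0],
    [0, 0, -0.1],
    [0, 0, -0.1],
    [0, 0, -0.1],
  ],
  travel=[
    [0, 0, 0],
    [0, 0, 0],
    [0, 0, 0],
    [0, 0, 0],
    [0, 0, 0],
    [0, 0, 0],
    [0, 0, 0],
    [0, 0, 0],
  ],
  gripper=[1, 1, 1, 1, 1, 1, 1, 1],
)

```text
time_s: 4.92
tcp_pos: [0.5496, -0.2135, 0.0886]
orientation: [0.0, 0.46, 0.888, 0.0]
ft_force: [4.1, 0.3, -0.7]
grip_width: 0.0207
grip_force: 20.0
```

Emit:
step_arm(
  dr=[
    [0, 0, -0.1],
    [0, 0, -0.1],
    [0, 0, -0.1],
    [0, 0, -0.1],
    [0, 0, -0.1],
    [0, 0, -0.1],
    [0, 0, -0.1],
    [0, 0, -0.1],
  ],
  travel=[
    [0, 0, 0],
    [0, 0, 0],
    [0, 0, 0],
    [0, 0, 0],
    [0, 0, 0],
    [0, 0, 0],
    [0, 0, 0],
    [0, 0, 0],
  ],
  gripper=[1, 1, 1, 1, 1, 1, 1, 1],
)

```text
time_s: 5.58
tcp_pos: [0.5493, -0.214, 0.0887]
orientation: [0.0, 0.078, 0.997, -0.0]
ft_force: [3.0, -0.4, -1.3]
grip_width: 0.0213
grip_force: 20.0
```

Emit:
step_arm(
  dr=[
    [0, 0, -0.08],
    [0, 0, -0.08],
    [0, 0, -0.06],
    [0, 0, -0.04],
    [0, 0, -0.03],
    [0, 0, -0.03],
    [0, 0, -0.02],
    [0, 0, 0],
  ],
  travel=[
    [0, 0, 0],
    [0, 0, 0],
    [0, 0, 0],
    [0, 0, 0],
    [0, 0, 0],
    [0, 0, 0],
    [0, 0, 0],
    [0, 0, 0],
  ],
  gripper=[1, 1, 1, 1, 1, 1, 1, 1],
)

```text
time_s: 6.25
tcp_pos: [0.5493, -0.2143, 0.0887]
orientation: [0.0, -0.09, 0.996, -0.001]
ft_force: [3.8, -2.7, -2.5]
grip_width: 0.0211
grip_force: 20.0
```

```bash
python3 - <<'E'
from h import *
o,r=tool();m=r.as_matrix();print(o["time_s"],o["tcp_pos"],np.arctan2(m[1,1],m[0,1])-.108,o["joint_pos"].round(2),o["torque"],o["ft_force"],o["grip_width"],o["grip_force"])
E
```

```text
6.25 [ 0.5492798  -0.21429966  0.08865254] 1.642058531557671 [-0.43  0.08  1.48 -0.    1.58 -2.18] [-0.49024036 -0.76050872 -0.13318612] [ 3.82982267 -2.70580662 -2.51459851] 0.021132071122839203 19.99907076358795
```

```bash
python3 - <<'E'
from h import *
a=camera("wrist")[:,:,::-1];b=camera("scene")[170:300,200:330,::-1]
c=np.hstack([cv2.resize(a[150:400,140:420],(448,400)),cv2.resize(b,(350,400),interpolation=cv2.INTER_CUBIC)])
cv2.imwrite("pics/w2.png",c)
E
```

```text
(no output)
```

View pics/w2.png

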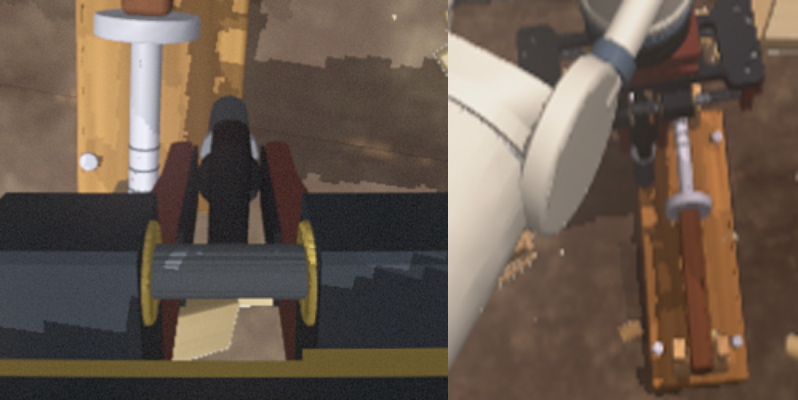

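The catch arm is off the shaft and the knob bar lines up with the fingers, which hold the round boss under the bar. I'll turn a little more to be certain of the stop.

Emit:
step_arm(
  dr=[
    [0, 0, -0.03],
    [0, 0, -0.03],
    [0, 0, -0.03],
    [0, 0, -0.03],
    [0, 0, -0.03],
    [0, 0, 0],
    [0, 0, 0],
    [0, 0, 0],
  ],
  travel=[
    [0, 0, 0],
    [0, 0, 0],
    [0, 0, 0],
    [0, 0, 0],
    [0, 0, 0],
    [0, 0, 0],
    [0, 0, 0],
    [0, 0, 0],
  ],
  gripper=[1, 1, 1, 1, 1, 1, 1, 1],
)

```text
time_s: 7.02
tcp_pos: [0.548, -0.2148, 0.0886]
orientation: [-0.001, -0.163, 0.987, -0.001]
ft_force: [-0.7, -4.7, 0.5]
grip_width: 0.0208
grip_force: 20.0
```

```bash
python3 - <<'E'
from h import *
o,r=tool();m=r.as_matrix();print(o["time_s"],o["tcp_pos"],np.arctan2(m[1,1],m[0,1])-.108,o["torque"],o["ft_force"],o["grip_width"],o["grip_force"])
E
```

```text
7.0167 [ 0.54795288 -0.21484134  0.08857518] 1.7900015105050084 [-0.86211816  0.12238274 -0.16536165] [-0.67044168 -4.66568454  0.49701899] 0.02079560128990326 19.99950259923935
```

Emit:
step_arm(
  dr=[
    [0, 0, 0],
    [0, 0, 0],
    [0, 0, 0],
    [0, 0, 0],
    [0, 0, 0],
    [0, 0, 0.11],
    [0, 0, 0.11],
    [0, 0, 0],
  ],
  travel=[
    [0, 0, 0],
    [0, 0, 0],
    [0, 0, 0],
    [0, 0, -20],
    [0, 0, -40],
    [0, 0, -35],
    [0, 0, -35],
    [0, 0, 0],
  ],
  gripper=[0.2, 0.2, 0.2, 0.2, 0.2, 0.2, 0.2, 0.2],
)

```text
time_s: 7.68
tcp_pos: [0.5511, -0.214, 0.228]
orientation: [0.006, -0.052, 0.999, -0.003]
ft_force: [1.5, -0.6, 1.6]
grip_width: 0.0689
grip_force: 0.0
```

```bash
python3 - <<'E'
from h import *
o,r=tool();m=r.as_matrix();print(o["time_s"],o["tcp_pos"],m.round(3).tolist(),np.arctan2(m[1,1],m[0,1]),o["grip_width"])
p=camera_params("wrist")
cv2.imwrite("pics/w3.png",cv2.resize(camera("wrist")[:,:,::-1],(800,600),interpolation=cv2.INTER_CUBIC))
np.save("w3.npy",p["extrinsics"])
q=[0.49844,-.25539,.10789]
for L in([.055,.034,.1185],[.018,0,.055],[.01,0,.055],[-.11,0,.064],[-.05,0,.055],[.113,0,.055]):print(L,(proj("wrist",place(q,L),p)/.7).round(1).tolist())
for a in(1.4,1.5,1.6):
  d=q[2]+a;k=place(q,[.055,.034,.1185])[0];e=.022*np.array([-np.sin(d),np.cos(d),0]);print(a,(proj("wrist",np.array([k+e,k-e]),p)/.7).round(1).tolist())
E
```

```text
7.6833 [ 0.55110545 -0.21397462  0.22797306] [[-0.995, -0.104, 0.011], [-0.104, 0.995, -0.005], [-0.011, -0.006, -1.0]] 1.6750948095813427 0.06892770295160909
[0.055, 0.034, 0.1185] [[402.9, 292.2]]
[0.018, 0, 0.055] [[356.4, 220.7]]
[0.01, 0, 0.055] [[356.1, 209.4]]
[-0.11, 0, 0.064] [[349.2, 19.4]]
[-0.05, 0, 0.055] [[353.5, 120.8]]
[0.113, 0, 0.055] [[360.2, 343.9]]
1.4 [[409.0, 257.0], [397.0, 325.9]]
1.5 [[405.4, 256.6], [400.5, 326.3]]
1.6 [[401.7, 256.5], [404.1, 326.3]]
```

View pics/w3.png

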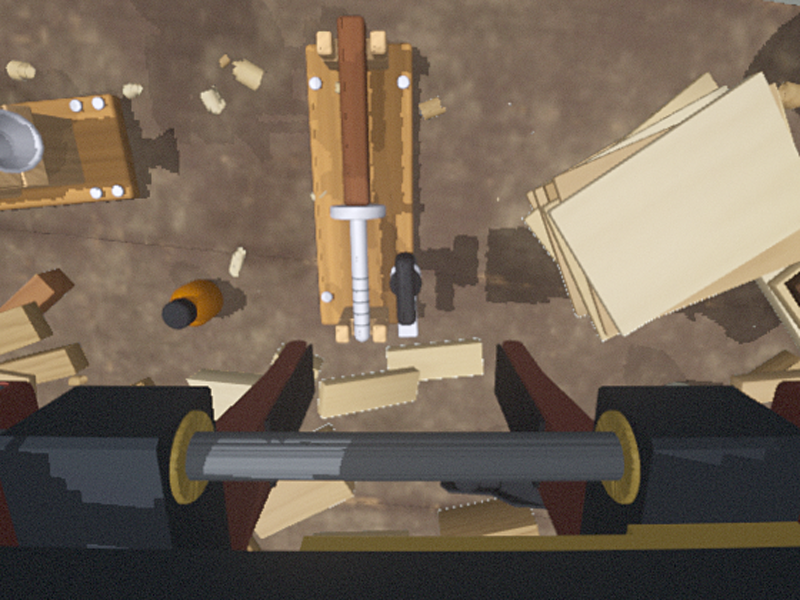

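The knob spans (404,255) to (407,324), which matches 1.6 rad, so the catch is fully turned. The rod axis agrees with the fit to about 1 mm, with its collar at (357,213). Next I move over the handle.

Emit:
step_arm(
  dr=[
    [0, 0, 0],
    [0, 0, 0],
    [0, 0, 0],
    [0, 0, 0],
    [0, 0, 0],
    [0, 0, 0],
    [0, 0, 0],
    [0, 0, 0],
  ],
  travel=[
    [36, -12, 0],
    [36, -12, 0],
    [36, -12, 0],
    [0, 0, 35],
    [0, 0, 35],
    [0, 0, 30],
    [0, 0, 0],
    [0, 0, 0],
  ],
  gripper=[0.2, 0.2, 0.2, 0.2, 0.2, 0.2, 0.2, 0.2],
)

```text
time_s: 8.4
tcp_pos: [0.4444, -0.26, 0.1162]
orientation: [-0.002, -0.055, 0.998, 0.002]
ft_force: [0.1, 0.3, 0.6]
grip_width: 0.0701
grip_force: 0.0
```

```bash
python3 - <<'E'
from h import *
o,r=tool();m=r.as_matrix();print(o["time_s"],o["tcp_pos"],m.round(3).tolist(),o["joint_pos"].round(2))
d=np.array([.4472,-.261,.037])-o["tcp_pos"];print((m.T@d*1e3).round(1), r.inv().as_matrix()[0,0])
E
```

```text
8.4 [ 0.44439789 -0.26003156  0.1161835 ] [[-0.994, -0.11, -0.005], [-0.11, 0.994, 0.003], [0.004, 0.004, -1.0]] [-0.6  -0.13  1.64  0.    1.64 -2.28]
[-3.  -1.6 79.2] -0.9939445236226366
```

Emit:
step_arm(
  dr=[
    [0, 0, 0],
    [0, 0, 0],
    [0, 0, 0],
    [0, 0, 0],
    [0, 0, 0],
    [0, 0, 0],
    [0, 0, 0],
    [0, 0, 0],
  ],
  travel=[
    [-3, -1, 25],
    [0, 0, 25],
    [0, 0, 20],
    [0, 0, 9],
    [0, 0, 0],
    [0, 0, 0],
    [0, 0, 0],
    [0, 0, 0],
  ],
  gripper=[0.2, 0.2, 0.2, 0.2, 0.2, 1, 1, 1],
  newtons=45,
)

```text
time_s: 9.07
tcp_pos: [0.45, -0.2625, 0.0419]
orientation: [0.001, -0.055, 0.999, -0.001]
ft_force: [-0.8, 0.0, 0.9]
grip_width: 0.0536
grip_force: 0.0
```

Emit:
step_arm(
  dr=[
    [0, 0, 0],
    [0, 0, 0],
    [0, 0, 0],
    [0, 0, 0],
    [0, 0, 0],
    [0, 0, 0],
    [0, 0, 0],
    [0, 0, 0],
  ],
  travel=[
    [0, 0, 0],
    [0, 0, 0],
    [0, 0, 0],
    [0, 0, 0],
    [0, 0, 0],
    [0, 0, 0],
    [0, 0, 0],
    [0, 0, 0],
  ],
  gripper=[1, 1, 1, 1, 1, 1, 1, 1],
)

```text
time_s: 9.73
tcp_pos: [0.4489, -0.2617, 0.0397]
orientation: [-0.0, -0.055, 0.999, 0.0]
ft_force: [-0.3, 0.8, 0.4]
grip_width: 0.0176
grip_force: 45.0
```

```bash
python3 - <<'E'
from h import *
o,r=tool();m=r.as_matrix();print(o["time_s"],o["tcp_pos"],m.round(3).tolist(),o["grip_width"],o["grip_force"],o["ft_force"])
E
```

```text
9.7333 [ 0.44886527 -0.26173945  0.03970806] [[-0.994, -0.109, -0.0], [-0.109, 0.994, 0.0], [0.0, 0.0, -1.0]] 0.01761301652554135 44.95536804199219 [-0.25796392  0.78957162  0.37431401]
```

Emit:
step_arm(
  dr=[
    [0, 0, 0],
    [0, 0, 0],
    [0, 0, 0],
    [0, 0, 0],
    [0, 0, 0],
    [0, 0, 0],
    [0, 0, 0.12],
    [0, 0, 0.12],
  ],
  travel=[
    [0, 0, -10],
    [0, 0, -30],
    [0, 0, -35],
    [0, 0, -35],
    [0, 0, -35],
    [0, 0, -25],
    [0, 0, 0],
    [0, 0, 0],
  ],
  gripper=[1, 1, 1, 1, 1, 1, 1, 1],
)

```text
time_s: 10.4
tcp_pos: [0.4496, -0.2624, 0.2131]
orientation: [0.002, 0.068, 0.998, -0.001]
ft_force: [-0.6, 0.3, -2.0]
grip_width: 0.0177
grip_force: 44.9
```

Emit:
step_arm(
  dr=[
    [0, 0, 0.12],
    [0, 0, 0.12],
    [0, 0, 0.12],
    [0, 0, 0.12],
    [0, 0, 0.12],
    [0, 0, 0.12],
    [0, 0, 0.12],
    [0, 0, 0.12],
  ],
  travel=[
    [0, 0, 0],
    [0, 0, 0],
    [0, 0, 0],
    [0, 0, 0],
    [0, 0, 0],
    [0, 0, 0],
    [0, 0, 0],
    [0, 0, 0],
  ],
  gripper=[1, 1, 1, 1, 1, 1, 1, 1],
)

```text
time_s: 11.07
tcp_pos: [0.4487, -0.2619, 0.21]
orientation: [-0.0, 0.521, 0.853, -0.0]
ft_force: [0.1, -0.5, -1.7]
grip_width: 0.0178
grip_force: 44.9
```

Emit:
step_arm(
  dr=[
    [0, 0, 0.12],
    [0, 0, 0.12],
    [0, 0, 0.06],
    [0, 0, 0],
    [0, 0, 0],
    [0, 0, 0],
    [0, 0, 0],
    [0, 0, 0],
  ],
  travel=[
    [0, 0, 0],
    [0, 0, 0],
    [0, 0, 0],
    [0, 0, 0],
    [0, 0, 0],
    [0, 0, 0],
    [0, 0, 0],
    [0, 0, 0],
  ],
  gripper=[1, 1, 1, 1, 1, 1, 1, 1],
)

```text
time_s: 11.73
tcp_pos: [0.4488, -0.2619, 0.2097]
orientation: [-0.0, 0.64, 0.768, -0.0]
ft_force: [-0.4, 0.4, -1.3]
grip_width: 0.0175
grip_force: 45.0
```

```bash
python3 - <<'E'
from h import *
o,r=tool();m=r.as_matrix();print(o["time_s"],o["tcp_pos"],m.round(3).tolist(),o["grip_width"],o["ft_force"],o["joint_pos"].round(2))
p=camera_params("wrist");np.save("w4.npy",p["extrinsics"])
cv2.imwrite("pics/w4.png",cv2.resize(camera("wrist")[:,:,::-1],(800,600),interpolation=cv2.INTER_CUBIC))
q=[.49781,-.53656,-1.3931]
for L in([-.075,0,.105],[-.09,.04,.014],[-.09,-.04,.014],[.09,.04,.088],[.09,-.04,.088],[.09,.04,.014]):print(L,(proj("wrist",place(q,L),p)/.7).round(1).tolist())
t=o["tcp_pos"]-m[:,2]*.0153
for s in(.0584,.0664,.1614):print(s,(proj("wrist",t-m[:,0]*s,p)/.7).round(1).tolist())
E
```

```text
11.7333 [ 0.44884861 -0.26187135  0.20966572] [[-0.18, 0.984, -0.0], [0.984, 0.18, -0.0], [-0.0, -0.0, -1.0]] 0.017515317930532497 [-0.36073057  0.3867981  -1.3092133 ] [-0.59 -0.13  1.47 -0.    1.8  -0.77]
[-0.075, 0, 0.105] [[403.1, 571.4]]
[-0.09, 0.04, 0.014] [[447.7, 475.3]]
[-0.09, -0.04, 0.014] [[359.0, 475.0]]
[0.09, 0.04, 0.088] [[449.0, 707.6]]
[0.09, -0.04, 0.088] [[356.1, 707.4]]
[0.09, 0.04, 0.014] [[442.3, 628.0]]
0.0584 [[405.3, 524.0]]
0.0664 [[405.3, 541.1]]
0.1614 [[405.0, 713.5]]
```

View pics/w4.png

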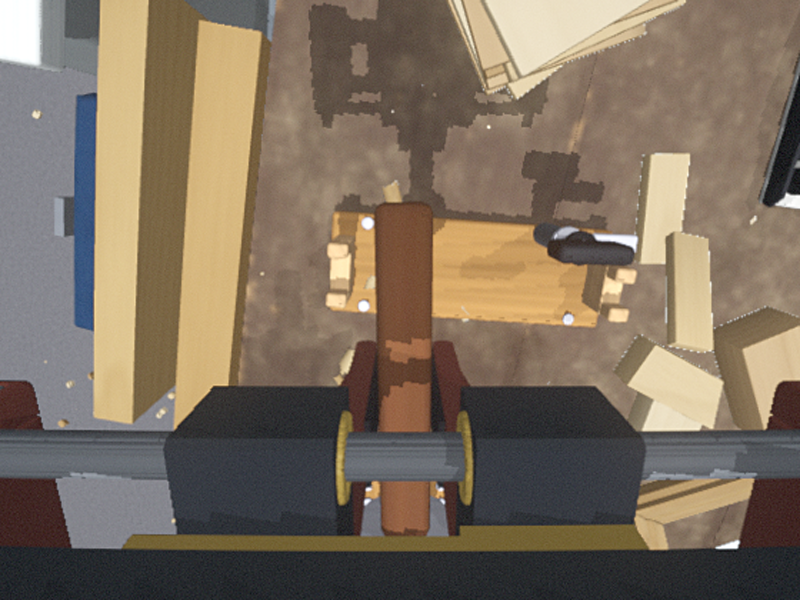

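The view shows the rod firmly held with its handle in line with the tool, and the rack clear. The tip is hidden behind the gripper. Next comes the pitch to 30°.

Emit:
step_arm(
  dr=[
    [0, 0.1, 0],
    [0, 0.1, 0],
    [0, 0.1, 0],
    [0, 0.1, 0],
    [0, 0.124, 0],
    [0, 0, 0],
    [0, 0, 0],
    [0, 0, 0],
  ],
  travel=[
    [0, 0, 0],
    [0, 0, 0],
    [0, 0, 0],
    [0, 0, 0],
    [0, 0, 0],
    [0, 0, 0],
    [0, 0, 0],
    [0, 0, 0],
  ],
  gripper=[1, 1, 1, 1, 1, 1, 1, 1],
)

```text
time_s: 12.45
tcp_pos: [0.449, -0.2619, 0.21]
orientation: [-0.198, 0.619, 0.742, 0.165]
ft_force: [0.5, 0.0, -1.0]
grip_width: 0.0177
grip_force: 45.0
```

```bash
python3 - <<'E'
from h import *
o,r=tool();m=r.as_matrix();print(o["time_s"],o["tcp_pos"],m.round(3).tolist(),o["joint_pos"].round(2))
q=[.49781,-.53656,-1.3931]
p=camera_params("wrist");p["extrinsics"]=np.load("w3.npy")
for L in([-.09,.04,.014],[-.09,-.04,.014],[-.075,0,.105]):print("w3",(proj("wrist",place(q,L),p)/.7).round(1).tolist())
p["extrinsics"]=np.load("w4.npy")
t=np.array([.44885,-.26187,.20966]);x=np.array([-.18,.984,0])
print("w4 rear",proj("wrist",t+x*.0616+[0,0,.0153+.009],p)/.7)
M=place(q,[-.075,0,.105])[0];a=np.r_[.866*np.cos(q[2]),.866*np.sin(q[2]),-.5]
A=o["tcp_pos"]-m[:,2]*.0153; print("rod axis vs tube",-m[:,0],a)
print("to preinsert (tip 25 mm out), tool mm",(m.T@(M-a*.120+m[:,0]*.0664-A)*1e3).round(1))
b=[];
for n,(y,x0) in dict(top=(185,310),scene=(175,330)).items():
  b.append(cv2.resize(camera(n)[y:y+100,x0:x0+100,::-1],(400,400),interpolation=cv2.INTER_CUBIC))
  print(n,((proj(n,np.array([M,A-m[:,0]*.1614,A-m[:,0]*.0664]))-[x0,y])*4).round(0).tolist())
cv2.imwrite("pics/c5.png",np.hstack(b))
E
```

```text
12.45 [ 0.44901372 -0.26191545  0.20997177] [[-0.156, 0.984, -0.089], [0.853, 0.179, 0.49], [0.498, 0.0, -0.867]] [-0.79  0.21  1.2   0.34  2.14 -0.84]
w3 [[131.3, 197.9]]
w3 [[108.7, 92.2]]
w3 [[6.7, 140.9]]
w4 rear [[405.90270114 206.39957313]]
rod axis vs tube [ 0.15567632 -0.85335024 -0.49755226] [ 0.15307645 -0.85236354 -0.5       ]
to preinsert (tip 25 mm out), tool mm [-42.7  -0.8   4.5]
top [[189.0, 231.0], [112.0, 247.0], [-12.0, 275.0]]
scene [[228.0, 266.0], [135.0, 251.0], [-15.0, 237.0]]
```

View pics/c5.png

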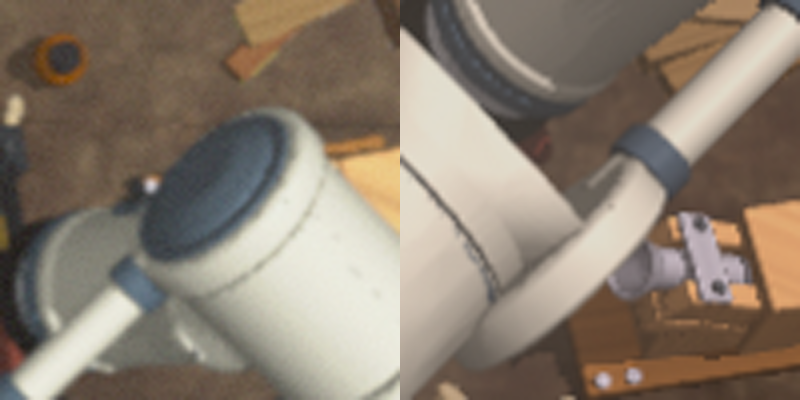

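The arm hides the tip in both views. The tube mouth at scene crop (231,270) agrees with the fit within 2 mm. I'll approach along the bore and use the force reading.

Emit:
step_arm(
  dr=[
    [0, 0, 0],
    [0, 0, 0],
    [0, 0, 0],
    [0, 0, 0],
    [0, 0, 0],
    [0, 0, 0],
    [0, 0, 0],
    [0, 0, 0],
  ],
  travel=[
    [-20, 0, 2],
    [-20, -1, 2.5],
    [-10, 0, 0],
    [-8, 0, 0],
    [-8, 0, 0],
    [-6, 0, 0],
    [-6, 0, 0],
    [0, 0, 0],
  ],
  gripper=[1, 1, 1, 1, 1, 1, 1, 1],
)

```text
time_s: 13.22
tcp_pos: [0.4596, -0.3268, 0.1662]
orientation: [-0.199, 0.619, 0.741, 0.166]
ft_force: [-0.3, 1.2, -1.4]
grip_width: 0.0177
grip_force: 45.0
```

```bash
cat > st.py <<'E'
from h import *
o,r=tool();m=r.as_matrix()
q=[.49781,-.53656,-1.3931]
M=place(q,[-.075,0,.105])[0];a=np.r_[.866*np.cos(q[2]),.866*np.sin(q[2]),-.5]
A=o["tcp_pos"]-m[:,2]*.0153
print(o["time_s"],o["tcp_pos"],"rod",-m[:,0].round(3),"tool F",(m.T@o["ft_force"]).round(1),"tau",(m.T@o["torque"]).round(2),"w",o["grip_width"],o["grip_force"])
print("to seated, tool mm",(m.T@(M+m[:,0]*.0664-A)*1e3).round(1),o["joint_pos"].round(2))
E
python3 st.py
```

```text
13.2167 [ 0.45957576 -0.32678922  0.16618525] rod [ 0.154 -0.852 -0.5  ] tool F [ 0.4 -0.1  1.8] tau [-0.06 -0.36 -0.  ] w 0.017660810209660073 44.95039880275726
to seated, tool mm [-83.9   0.3  -0.9] [-0.84  0.37  1.1   0.31  2.11 -0.92]
```

Emit:
step_arm(
  dr=[
    [0, 0, 0],
    [0, 0, 0],
    [0, 0, 0],
    [0, 0, 0],
    [0, 0, 0],
    [0, 0, 0],
    [0, 0, 0],
    [0, 0, 0],
  ],
  travel=[
    [-4, 0, 0],
    [-4, 0, 0],
    [-4, 0, 0],
    [-4, 0, 0],
    [-4, 0, 0],
    [-4, 0, 0],
    [-4, 0, 0],
    [0, 0, 0],
  ],
  gripper=[1, 1, 1, 1, 1, 1, 1, 1],
)

```text
time_s: 13.88
tcp_pos: [0.4638, -0.3506, 0.1519]
orientation: [-0.199, 0.619, 0.741, 0.166]
ft_force: [-0.4, -0.8, -1.1]
grip_width: 0.0175
grip_force: 45.0
```

```bash
python3 st.py
```

```text
13.8833 [ 0.46379868 -0.35063959  0.15191113] rod [ 0.154 -0.852 -0.501] tool F [-1.2 -0.5  0.6] tau [-0.09 -0.39 -0.08] w 0.017522442794337973 44.950318336486816
to seated, tool mm [-55.8   0.4  -1.2] [-0.86  0.43  1.05  0.3   2.11 -0.94]
```

Tip is inside the bore freely. Continue to near seated.

Emit:
step_arm(
  dr=[
    [0, 0, 0],
    [0, 0, 0],
    [0, 0, 0],
    [0, 0, 0],
    [0, 0, 0],
    [0, 0, 0],
    [0, 0, 0],
    [0, 0, 0],
  ],
  travel=[
    [-7, 0, 0],
    [-7, 0, 0],
    [-7, 0, 0],
    [-7, 0, 0],
    [-7, 0, 0],
    [-7, 0, 0],
    [-4, 0, 0],
    [0, 0, 0],
  ],
  gripper=[1, 1, 1, 1, 1, 1, 1, 1],
)

```text
time_s: 14.55
tcp_pos: [0.4709, -0.3899, 0.1286]
orientation: [-0.199, 0.619, 0.741, 0.166]
ft_force: [-0.4, -0.3, -1.8]
grip_width: 0.0178
grip_force: 45.0
```

```bash
python3 st.py
```

```text
14.55 [ 0.47087686 -0.38992014  0.12856404] rod [ 0.154 -0.851 -0.501] tool F [-1.1 -0.4  1.5] tau [-0.05 -0.35 -0.08] w 0.017754540320877886 44.95021104812622
to seated, tool mm [-9.5  0.5 -1.4] [-0.89  0.53  0.95  0.29  2.11 -0.98]
```

Emit:
step_arm(
  dr=[
    [0, 0, 0],
    [0, 0, 0],
    [0, 0, 0],
    [0, 0, 0],
    [0, 0, 0],
    [0, 0, 0],
    [0, 0, 0],
    [0, 0, 0],
  ],
  travel=[
    [-2, 0, 0],
    [-2, 0, 0],
    [-2, 0, 0],
    [-1, 0, 0],
    [-1, 0, 0],
    [-1, 0, 0],
    [0, 0, 0],
    [0, 0, 0],
  ],
  gripper=[1, 1, 1, 1, 1, 1, 1, 1],
)

```text
time_s: 15.22
tcp_pos: [0.4724, -0.3969, 0.1252]
orientation: [-0.199, 0.619, 0.742, 0.166]
ft_force: [0.3, 0.5, -2.1]
grip_width: 0.0179
grip_force: 45.0
```

```bash
python3 st.py
```

```text
15.2167 [ 0.47243115 -0.39694961  0.12518552] rod [ 0.155 -0.852 -0.5  ] tool F [-0.7  0.4  2. ] tau [-0.1  -0.37 -0.01] w 0.017917707631057656 44.95048463344574
to seated, tool mm [-1.6  0.1 -0.7] [-0.89  0.55  0.93  0.28  2.11 -0.98]
```

No contact yet; continue 1 mm at a time.

Emit:
step_arm(
  dr=[
    [0, 0, 0],
    [0, 0, 0],
    [0, 0, 0],
    [0, 0, 0],
    [0, 0, 0],
    [0, 0, 0],
    [0, 0, 0],
    [0, 0, 0],
  ],
  travel=[
    [-1, 0, 0],
    [-1, 0, 0],
    [-1, 0, 0],
    [-1, 0, 0],
    [0, 0, 0],
    [0, 0, 0],
    [0, 0, 0],
    [0, 0, 0],
  ],
  gripper=[1, 1, 1, 1, 1, 1, 1, 1],
)

```text
time_s: 15.88
tcp_pos: [0.4728, -0.3983, 0.1247]
orientation: [-0.201, 0.618, 0.742, 0.167]
ft_force: [-3.0, 9.4, 4.6]
grip_width: 0.0179
grip_force: 45.0
```

```bash
python3 st.py
```

```text
15.8833 [ 0.47281532 -0.39831707  0.12474368] rod [ 0.157 -0.849 -0.504] tool F [10.8 -1.2  1. ] tau [-0.02  1.42  0.17] w 0.017891804127824897 44.978386759757996
to seated, tool mm [-0.1 -0.2 -0.7] [-0.89  0.56  0.93  0.28  2.12 -0.98]
```

Contact at the expected depth (11 N axial). A firmer push to seat the collar, then check.

Emit:
step_arm(
  dr=[
    [0, 0, 0],
    [0, 0, 0],
    [0, 0, 0],
    [0, 0, 0],
    [0, 0, 0],
    [0, 0, 0],
    [0, 0, 0],
    [0, 0, 0],
  ],
  travel=[
    [-1, 0, 0],
    [-1, 0, 0],
    [-1, 0, 0],
    [0, 0, 0],
    [0, 0, 0],
    [0, 0, 0],
    [0, 0, 0],
    [0, 0, 0],
  ],
  gripper=[1, 1, 1, 1, 1, 1, 1, 1],
)

```text
time_s: 16.55
tcp_pos: [0.4728, -0.3985, 0.1249]
orientation: [-0.203, 0.616, 0.742, 0.168]
ft_force: [-7.0, 20.5, 9.6]
grip_width: 0.0176
grip_force: 45.0
```

```bash
python3 st.py; python3 - <<'E'
from h import *
b=[cv2.resize(camera(n)[y:y+100,x:x+100,::-1],(400,400),interpolation=cv2.INTER_CUBIC) for n,(y,x) in dict(top=(185,310),scene=(175,330)).items()]
cv2.imwrite("pics/c6.png",np.hstack(b))
E
```

```text
16.55 [ 0.47281542 -0.39846672  0.12491655] rod [ 0.158 -0.846 -0.509] tool F [23.4 -3.1  2.7] tau [0.29 3.34 0.29] w 0.01759221453101435 45.01629889011383
to seated, tool mm [ 0.  -0.3 -0.8] [-0.89  0.56  0.92  0.29  2.12 -0.98]
```

View pics/c6.png

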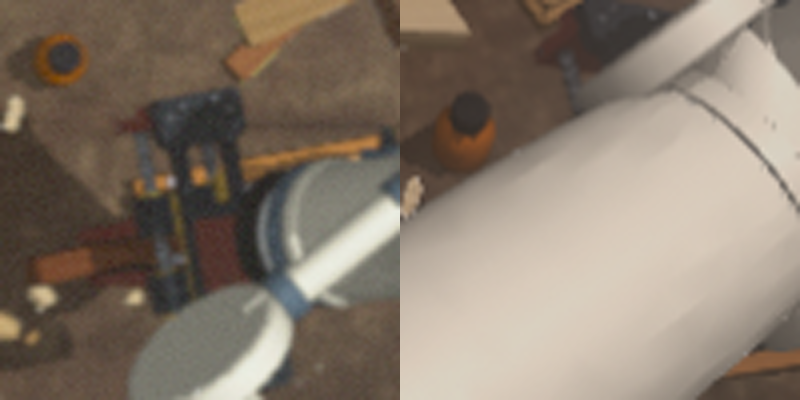

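The collar is stopped on the rim: 23 N axial with no further travel. The top view shows the handle at (60,265), in line with the tube. Now I draw the rod out along the bore.

Emit:
step_arm(
  dr=[
    [0, 0, 0],
    [0, 0, 0],
    [0, 0, 0],
    [0, 0, 0],
    [0, 0, 0],
    [0, 0, 0],
    [0, 0, 0],
    [0, 0, 0],
  ],
  travel=[
    [5, 0, 0],
    [15, 0, 0],
    [20, 0, 0],
    [20, 0, 0],
    [20, 0, 0],
    [20, 0, 0],
    [20, 0, 0],
    [0, 0, 0],
  ],
  gripper=[1, 1, 1, 1, 1, 1, 1, 1],
)

```text
time_s: 17.32
tcp_pos: [0.4553, -0.2991, 0.1848]
orientation: [-0.197, 0.618, 0.743, 0.166]
ft_force: [-0.5, 0.4, -1.2]
grip_width: 0.0179
grip_force: 45.0
```

```bash
python3 st.py
```

```text
17.3167 [ 0.45532006 -0.29912081  0.18481801] rod [ 0.158 -0.853 -0.498] tool F [-0.2 -0.5  1.3] tau [-0.02 -0.36 -0.05] w 0.017911017880950994 44.95079576969147
to seated, tool mm [-117.5   -1.1    1.8] [-0.82  0.3   1.15  0.32  2.12 -0.89]
```

Emit:
step_arm(
  dr=[
    [0, 0, 0],
    [0, 0, 0],
    [0, -0.1, 0],
    [0, -0.12, 0],
    [0, -0.12, 0],
    [0, -0.12, 0],
    [0, -0.06, 0],
    [0, 0, 0],
  ],
  travel=[
    [25, 0, 0],
    [25, 0, 0],
    [0, 0, 0],
    [0, 0, 0],
    [0, 0, 0],
    [0, 0, 0],
    [0, 0, 0],
    [0, 0, 0],
  ],
  gripper=[1, 1, 1, 1, 1, 1, 1, 1],
)

```text
time_s: 17.98
tcp_pos: [0.4475, -0.2569, 0.2082]
orientation: [0.001, 0.64, 0.769, 0.001]
ft_force: [-0.5, -0.0, -1.5]
grip_width: 0.0179
grip_force: 45.0
```

Emit:
step_arm(
  dr=[
    [0, 0, -0.12],
    [0, 0, -0.12],
    [0, 0, -0.12],
    [0, 0, -0.12],
    [0, 0, -0.12],
    [0, 0, -0.12],
    [0, 0, -0.12],
    [0, 0, 0],
  ],
  travel=[
    [0, 0, 0],
    [0, 0, 0],
    [0, 0, 0],
    [0, 0, 0],
    [0, 0, 0],
    [0, 0, 0],
    [0, 0, 0],
    [0, 0, 0],
  ],
  gripper=[1, 1, 1, 1, 1, 1, 1, 1],
)

```text
time_s: 18.65
tcp_pos: [0.447, -0.259, 0.2057]
orientation: [-0.002, 0.27, 0.963, 0.003]
ft_force: [-0.3, -0.3, -1.7]
grip_width: 0.0174
grip_force: 44.9
```

```bash
python3 st.py; python3 - <<'E'
from h import *
b=[cv2.resize(camera(n)[120:320,180:380,::-1],(400,400),interpolation=cv2.INTER_CUBIC) for n in("top","scene")]
cv2.imwrite("pics/c7.png",np.hstack(b))
E
```

```text
18.65 [ 0.44703367 -0.25896991  0.20574271] rod [ 0.854 -0.521 -0.006] tool F [ 0.1 -0.4  1.7] tau [-0.02 -0.13  0.02] w 0.017434802792032193 44.94901657104492
to seated, tool mm [ -72.3 -154.9  114.6] [-0.59 -0.13  1.48  0.    1.8  -1.62]
```

View pics/c7.png

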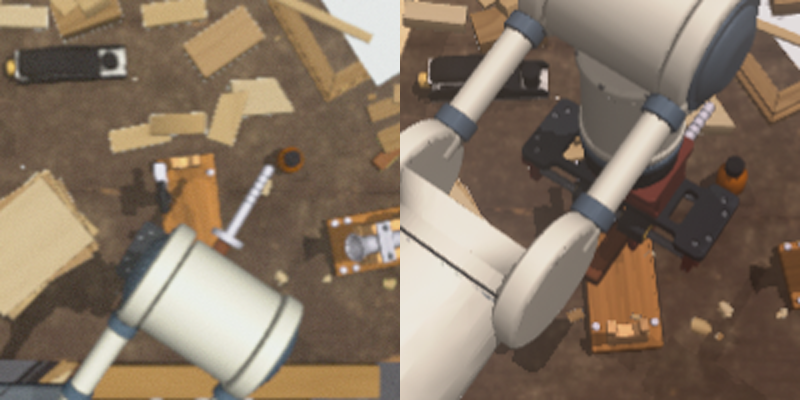

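The top view shows the rod level with its grooves in clear sight at about (258,187), the catch arm aside at (160,172), and the oil bottle and the rest untouched. The rod is at about 22 cm, so I lower it 2 cm and settle.

Emit:
step_arm(
  dr=[
    [0, 0, 0],
    [0, 0, 0],
    [0, 0, 0],
    [0, 0, 0],
    [0, 0, 0],
    [0, 0, 0],
    [0, 0, 0],
    [0, 0, 0],
  ],
  travel=[
    [0, 0, 10],
    [0, 0, 10],
    [0, 0, 0],
    [0, 0, 0],
    [0, 0, 0],
    [0, 0, 0],
    [0, 0, 0],
    [0, 0, 0],
  ],
  gripper=[1, 1, 1, 1, 1, 1, 1, 1],
)

```text
time_s: 19.42
tcp_pos: [0.4473, -0.2581, 0.1872]
orientation: [-0.0, 0.272, 0.962, 0.002]
ft_force: [0.5, 0.1, -1.9]
grip_width: 0.018
grip_force: 45.0
```

```bash
python3 st.py; python3 -c "
from cell import *
print(sign_off())"
```

```text
19.4167 [ 0.4473164  -0.2580624   0.18724597] rod [ 0.852 -0.523 -0.002] tool F [-0.4  0.4  1.9] tau [-0.05 -0.07 -0.02] w 0.01800294532995849 44.950443506240845
to seated, tool mm [ -72.6 -155.2   96.8] [-0.59 -0.14  1.52  0.    1.76 -1.61]
the job is handed in; nothing more can be done
None
```

I turned the catch to its stop, seated the rod's collar on the tube mouth (23 N, no further travel), drew it out, and handed the job in at 19.4 s with the rod held level about 20 cm up, its grooves in view; the result was not reported.

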